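# Set out the staining place: each bottle and carton to its own holder

### The arm

A 7-joint arm with a two-finger parallel gripper is mounted at the origin on a cart in front of the work surface, level with it; the furniture and walls round the work are solid. World frame = base frame: x ahead of the robot, y to its left, z up, the work surface at z = 0. Lengths are in m, angles in rad, forces in N, time in s.
With the tool pointing down it reaches from about 0.35 to 0.9 m from the base axis. Payload 8.1 kg.
Tool frame: the origin (TCP) lies midway between the tips of the shut fingers; the grasp point (between the pads) lies 19 mm behind it (r.tcp_to_grasp is the distance from the TCP to the grasp point, in m); z points along the fingers, y is the line along which they close (so a half turn about z gives the same grasp; the last joint's range is limited). The gripper opens to 85 mm and grips with 20 to 120 N. Pads are 22 mm wide; open, the fingers measure 114 mm over their backs; the gripper's body (76 mm by 85 mm) begins 54 mm behind the grasp point. The pads swing forward as they close: fully open they stand 13 mm farther back than shut.
Start: joints at [1.228, 0.434, 0.025, 1.573, -0.012, 1.134, -0.075], TCP at [0.148, -0.607, 0.231] pointing down, gripper open.
Joint ranges: [-2.62, 2.62], [-0.44, 2.09], [-1.27, 1.32], [0.08, 2.57], [-1.32, 4.46], [0.12, 2], [-2.74, 2.74]. Speed limits (rad/s): [2.22, 2.22, 3.01, 3.01, 3.14, 3.14, 3.14].

### API

Orientations are given as a unit quaternion [x, y, z, w].
In Python, from plant import r gives the robot as it stands. The module is installed in compiled form; this text tells all that it offers.
- The arm moves only by the tool step_arm, never from a script. Its arguments are lists of equal length, an entry for each row: "twist": the turn, a rotation vector about the tool's x, y, z in units of 180 degrees (1.0 is 180 degrees), a list of three; "travel": the shift along the tool's x, y, z in units of 30 cm (1.0 is 30 cm), a list of three; "gripper": the opening, from 0 (shut) to 1 (fully open). In form: {"twist": [[wx, wy, wz], ...], "travel": [[x, y, z], ...], "gripper": [gripper, ...]}. A call has 1 to 5 rows; each row shifts and turns the commanded pose from where the row before left it, along the tool's axes as they then stand; what a row does not reach is not made up. A row lasts 1/12 s, in which the tool goes at most 41.7 mm and 7.16 degrees, less where a joint would pass 70% of its speed; a pose out of reach is approached as far as the arm can. A call with a number of a shift or a turn outside -1 to 1 is refused whole. A call with a gripper value outside its range is refused whole. The fingers move at their own pace and stop on an object; "force" is the grip in N (left out, the last holds). Time passes only in rows, so rows that do not move let the fingers close. It gives the time, the measured TCP pose, the force, the opening and the grip force at its end, in the units of the state.
- r.read_state(): the state, without advancing time (a new reading comes with each control period).
- r.camera(name): name is "scene" or "top"; returns the picture (384x512x3 uint8, blue, green, red); there is no depth.
- r.camera_model(name): a dict with "camera_matrix" (3x3 intrinsics, pixels), "rvec" (rotation vector, rad) and "tvec" (3), from world to camera coordinates, as OpenCV has them. Camera axes: x right, y down, z forward; pixel columns grow to the right and rows downward; lengths in m; the calibration is good to about 2 mm. A picture is of the moment at which its call begins. camera_model takes no time and is no camera call.
- r.close_job(): hands the job in; it is judged then, once.
Trained networks look in the newest picture that a camera, given by its name, has taken for a name from the list of things; names that differ only in an ending like _2 or _b are one class to them, and where a whole thing is asked for, a point or a joint stands for the part that bears it (a point fixed in the world has none). Each returns a list of dicts, best first, with "conf" (0 to 1); they miss things now and then, are a little off and sometimes report something else, mostly with a low value. They report only what shows in the picture. A call takes as long as a camera call. They do not tell look-alikes from the thing itself.
- r.find_in(camera, query): "xyz" ([x, y, z] in m, in world coordinates, good to about 4 mm: the middle of the surface that is visible of it).
- r.place_of(camera, query): "xyz" ([x, y, z] in m, in world coordinates, good to about 4 mm: a listed point, or the origin of a listed thing).
The state is a dict: "time_s": time; "q": joint angles; "dq": joint speeds; "joint_efforts": joint torques, N m; "position": TCP position; "tool_rot": TCP orientation; "contact_force": force on the tool from outside, world axes, zero at the start; "moment": the same for the moment, N m; "opening": finger opening in m; "finger_force": force on a finger pad.
Only numpy, scipy, OpenCV 4.12 (cv2) and the standard library are available. Lean on these libraries where they do the work, as an engineer would, in place of code of your own. Each camera call takes 0.05 s, during which the arm holds its last target. There are 200 camera calls.

### The job

Set out the staining place: stand each of the two dropper bottles near the front of the bench upright in the round dish of its size (larger bottle in the larger dish, smaller in the smaller), and set the oblong carton and the square carton upright, flat on the floor of the oblong and the square tray. Leave the lidded specimen cup that stands among them where it stands.

Things in the scene. Friction and masses are not known exactly. Their poses are not given: they have to be found in the camera images.
- stain_bottle: The larger dropper bottle, brown glass with a label, round body 38 mm across, 96 mm tall with its narrow dropper cap; its body is straight up to 51 mm height, above that the shoulder slopes in to the neck at 67 mm. Loose, standing in the front half of the bench among the other task things (the bottles far back are not part of the task). Origin: centre of its underside, on the bench; z up.
- small_bottle: The smaller dropper bottle, brown glass with a label, round body 27 mm across, straight up to 34 mm height, then a shoulder to 45 mm and a narrow nozzle on top to 59 mm. Loose, standing in the front half of the bench among the other task things (the bottles far back are not part of the task). Origin: centre of its underside, on the bench; z up.
- oblong_carton: White oblong carton, 45 mm along its x, 70 mm along its y, 55 mm tall. Rigid and loose. Origin: centre of its underside, on the bench; z up.
- square_carton: White square carton, 50 x 50 mm, 50 mm tall. Rigid and loose. Origin: centre of its underside, on the bench; z up.
- large_dish: The larger round dish, inside 56 mm across, outside 66 mm, for the larger bottle. Fixed to the bench, plain grey with a dark floor; floor 3 mm above the bench, lip 5 mm wide and 8 mm high above the bench. Origin: centre of its underside; z up.
- small_dish: The smaller round dish, inside 42 mm across, outside 52 mm, for the smaller bottle. Fixed to the bench, plain grey with a dark floor; floor 3 mm above the bench, lip 5 mm wide and 8 mm high above the bench. Origin: centre of its underside; z up.
- oblong_tray: Oblong tray, inside 61 mm along its x and 86 mm along its y, outside 71 x 96 mm; takes the oblong carton with its length along the tray's length. Fixed to the bench, plain grey with a dark floor; floor 3 mm above the bench, lip 5 mm wide and 8 mm high above the bench. Origin: centre of its underside; z up.
- square_tray: Square tray, inside 66 x 66 mm, outside 76 x 76 mm; takes the square carton with sides parallel. Fixed to the bench, plain grey with a dark floor; floor 3 mm above the bench, lip 5 mm wide and 8 mm high above the bench. Origin: centre of its underside; z up.
- specimen_cup: Bystander, loose; starts anywhere among the others and must be left where it stands. Lidded white specimen cup, 69 mm across, 68 mm tall. Origin: centre of its underside, on the bench; z up.
Things that resemble listed ones, but are neither listed nor needed, are in the scene too. What is shaped like the oblong_tray but turquoise is not meant.

How it is judged:
By the outcome, as a careful person would: the job done as asked, in the order asked, and still so for the second after the job is handed in, with the robot touching nothing.
It also fails if it takes over 93 s, if anything falls off the work surface, if the arm or the gripper's body presses on something with over 40 N, if the wrist force passes 120 N, or if a joint passes its speed limit or range.

## Working session

There is one attempt and no reset: what is moved stays moved. The work goes in short steps, Python scripts to look and compute and a tool call to move; the robot and the scene stay as the last step left them, time stands still between calls to the robot, and variables do not carry over. Pictures are saved under pics/ and viewed, at most 14 in all, crops included, and the job is handed in when it is done.

Besides the shell and the picture viewer there is one more tool, called after ">>>" in YAML: its name, and indented under it one key for each argument. step_arm: Moves the arm, as the interface text tells. Shifts and turns lie within -1 to 1; 1 stands for 30 cm of shift or 180 degrees of turn. Its arguments: {"type":"object","properties":{"twist":{"type":"array"},"travel":{"type":"array"},"gripper":{"type":"array"},"force":{"type":"number"}},"required":["twist","travel","gripper"]}

```bash
mkdir -p pics; python3 - <<'E'
from plant import r
import cv2,numpy as np
for c in ("scene","top"):
    im=r.camera(c); cv2.imwrite(f"pics/{c}0.png",cv2.resize(im,(800,600),interpolation=cv2.INTER_CUBIC)); cv2.imwrite(f"pics/raw_{c}0.png",im)
    m=r.camera_model(c);R=cv2.Rodrigues(m["rvec"])[0];print(c,"cam",(-R.T@np.ravel(m["tvec"])).round(3))
    for q in "stain_bottle small_bottle oblong_carton square_carton large_dish small_dish oblong_tray square_tray specimen_cup".split():
        for d in r.place_of(c,q):
            p=cv2.projectPoints(np.array(d["xyz"],float).reshape(1,3),m["rvec"],m["tvec"],m["camera_matrix"],None)[0].ravel()
            print(q,np.round(d["xyz"],3),round(d["conf"],2),(p*800/512).round())
print(r.read_state())
E
```

```text
scene cam [-0.385 -0.447  0.936]
stain_bottle [ 0.417 -0.304  0.001] 0.71 [610. 448.]
small_bottle [0.447 0.012 0.001] 0.64 [463. 363.]
oblong_carton [ 0.626  0.001 -0.001] 0.73 [512. 317.]
square_carton [ 0.43   0.389 -0.   ] 0.67 [312. 297.]
large_dish [ 0.647  0.18  -0.001] 0.52 [446. 282.]
small_dish [ 0.44  -0.145  0.   ] 0.78 [533. 400.]
oblong_tray [ 0.494  0.536 -0.   ] 0.69 [283. 260.]
oblong_tray [ 0.422  0.688 -0.001] 0.51 [216. 253.]
square_tray [ 0.639 -0.206 -0.   ] 0.67 [607. 352.]
specimen_cup [ 0.628 -0.    -0.001] 0.59 [513. 317.]
top cam [0.385 0.164 1.521]
stain_bottle [ 0.414 -0.306 -0.002] 0.55 [590. 350.]
small_bottle [ 0.454  0.008 -0.001] 0.42 [469. 332.]
oblong_carton [0.627 0.008 0.001] 0.8 [470. 267.]
square_carton [0.427 0.389 0.002] 0.7 [324. 340.]
large_dish [0.646 0.188 0.001] 0.67 [402. 258.]
small_dish [ 0.444 -0.146 -0.001] 0.53 [529. 338.]
oblong_tray [ 0.43   0.682 -0.   ] 0.97 [213. 336.]
oblong_tray [0.56  0.362 0.001] 0.92 [336. 289.]
oblong_tray [0.493 0.536 0.001] 0.61 [269. 313.]
square_tray [ 0.639 -0.206 -0.002] 0.77 [551. 264.]
specimen_cup [ 0.454  0.192 -0.003] 0.52 [399. 331.]
{'time_s': 1.0, 'q': array([ 1.22839927,  0.43449029,  0.02500289,  1.5731981 , -0.01161876,
        1.13396902, -0.07509143]), 'dq': array([ 0.00038802,  0.00190661,  0.00096778,  0.00153697,  0.0002661 ,
        0.001619  , -0.00046738]), 'joint_efforts': array([ 3.87288374e-04, -6.70277596e+01,  1.02379113e+00, -3.16565108e+01,
        1.54168066e-02,  2.39925474e-03, -2.19867695e-05]), 'position': array([ 0.14842635, -0.60714608,  0.23132964]), 'tool_rot': array([9.92825971e-01, 1.19568348e-01, 9.79243720e-06, 3.90636040e-05]), 'contact_force': array([-0.31256283,  0.18514802,  0.14320702]), 'moment': array([0.00042097, 0.03180868, 0.00437935]), 'finger_force': 0.0, 'opening': 0.08512919499329592}
```

View pics/scene0.png

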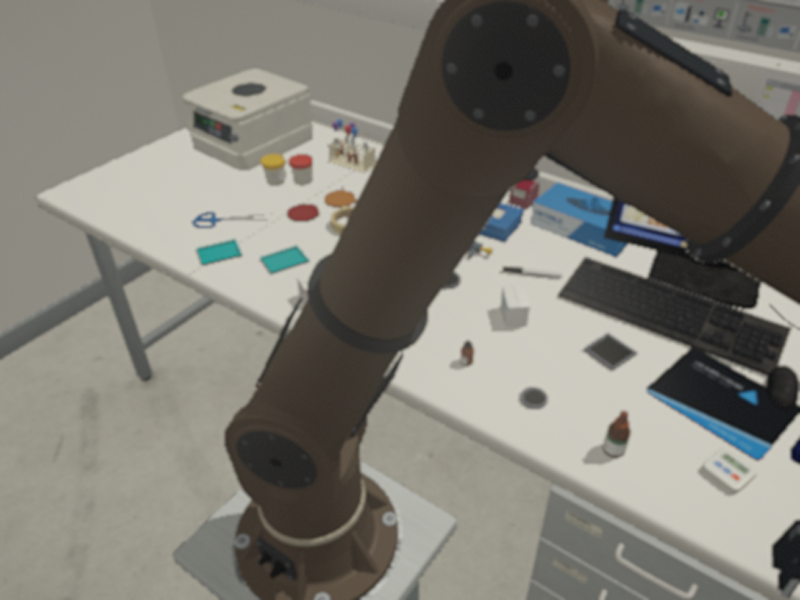

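View pics/top0.png

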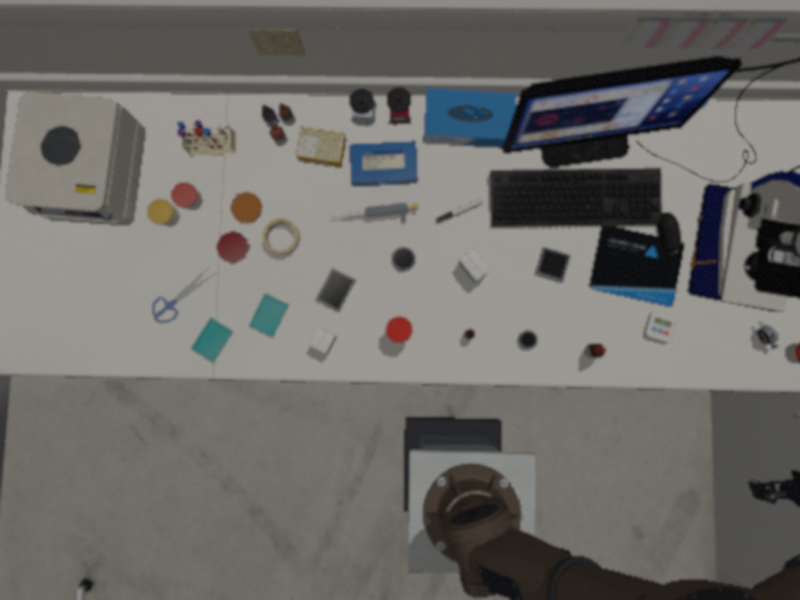

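Scene view (800 scale): cartons at (515,305) and hidden ones behind the arm. Top view: stain bottle (597,350), small bottle (469,333), small dish (527,340), large dish (403,259), oblong carton (473,266), square tray (552,264), cup with red lid (399,330), square carton (321,342). Oblong tray candidates are grey (336,290), turquoise (269,314) and turquoise (212,340). The grey one is meant, since turquoise is excluded. Next I'll check an enlarged orthorectified crop and measure yaws.

```bash
cat > h.py <<'E'
import cv2,numpy as np
from plant import r
def ortho(im,cam,z,x0=.35,x1=.72,y0=-.35,y1=.45,s=1000):
    "rows: x down from x1; cols: y from y1 falling; s px per m"
    m=r.camera_model(cam)
    W=np.array([[x1,y1,z],[x1,y0,z],[x0,y0,z],[x0,y1,z]],float)
    p=cv2.projectPoints(W,m["rvec"],m["tvec"],m["camera_matrix"],None)[0].reshape(4,2)
    w,h=int((y1-y0)*s),int((x1-x0)*s)
    H=cv2.getPerspectiveTransform(p.astype(np.float32),np.float32([[0,0],[w,0],[w,h],[0,h]]))
    return cv2.warpPerspective(im,H,(w,h),flags=cv2.INTER_CUBIC)
E
python3 - <<'E'
from h import *
im=cv2.imread("pics/raw_top0.png")
cv2.imwrite("pics/ortho.png",ortho(im,"top",.0))
def rect(name,x,y,z,dark,rad=.065):
    o=ortho(im,"top",z,x-rad,x+rad,y-rad,y+rad,2000); g=cv2.cvtColor(o,cv2.COLOR_BGR2GRAY)
    bg=np.median(g)
    m=((g<bg-45) if dark else (g>bg+12)).astype(np.uint8)
    n,l,st,c=cv2.connectedComponentsWithStats(m); k=1+np.argmax(st[1:,4]); 
    cs,_=cv2.findContours((l==k).astype(np.uint8),0,2); (u,v),(w,h),a=cv2.minAreaRect(cs[0] if len(cs)==1 else max(cs,key=len))
    b=cv2.boxPoints(((u,v),(w,h),a)); e=max((b[1]-b[0],b[2]-b[1]),key=np.linalg.norm)
    # long edge direction in world: x=-row, y=-col
    ang=np.degrees(np.arctan2(-e[0],-e[1]))%180
    print(name,"bg",bg,"ctr",round(x+rad-v/2000,3),round(y+rad-u/2000,3),"size mm",w/2,h/2,"long edge yaw",round(ang,1)); return o
a=[rect("otray",.56,.362,.006,1),rect("stray",.639,-.206,.006,1),rect("ocart",.627,.006,.055,0),rect("scart",.428,.389,.05,0),
rect("ldish",.647,.184,.006,1),rect("sdish",.442,-.146,.006,1)]
cv2.imwrite("pics/tiles.png",np.vstack([np.hstack(a[:3]),np.hstack(a[3:])]))
E
```

```text
otray bg 144.0 ctr 0.559 0.363 size mm 66.45755004882812 92.60646057128906 long edge yaw 153.9
stray bg 152.0 ctr 0.637 -0.205 size mm 74.99861145019531 77.58768463134766 long edge yaw 163.4Traceback (most recent call last):
  File "<stdin>", line 14, in <module>
  File "<stdin>", line 8, in rect
    return _wrapfunc(a, 'argmax', axis=axis, out=out, **kwds)
    return bound(*args, **kwds)
ValueError: attempt to get argmax of an empty sequence
```

View pics/ortho.png

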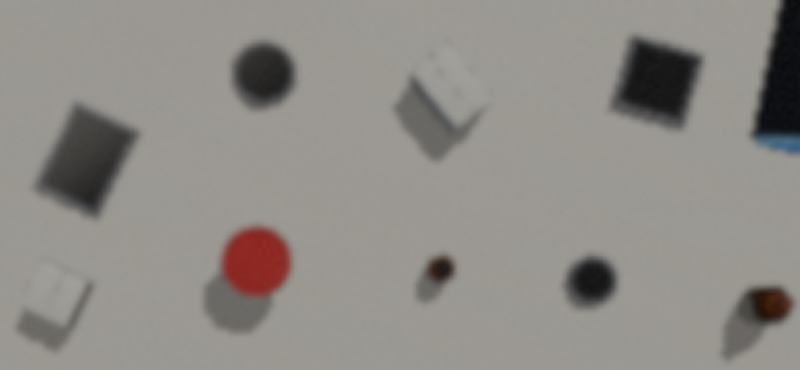

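The ortho crop confirms the grey tray at (87,160), and the two dishes clearly differ in size: 66 mm at (263,75), 52 mm at (591,282). Now the carton yaws, by fitting the box outlines.

```bash
python3 - <<'E'
from h import *
from scipy.ndimage import map_coordinates
im=cv2.imread("pics/raw_top0.png"); g=cv2.cvtColor(im,cv2.COLOR_BGR2GRAY).astype(float)
m=r.camera_model("top")
def fit(name,x,y,a,b,h):
    best=[]
    t=np.linspace(0,1,30)[:,None]
    def lines(cx,cy,yaw,d,z):
        c=np.array([[-1,-1],[1,-1],[1,1],[-1,1]])*[a/2+d,b/2+d]
        R=np.array([[np.cos(yaw),-np.sin(yaw)],[np.sin(yaw),np.cos(yaw)]]); c=c@R.T+[cx,cy]
        return np.c_[np.vstack([c[i]*(1-t)+c[(i+1)%4]*t for i in range(4)]),np.full(120,z)]
    def smp(P):
        p=cv2.projectPoints(P,m["rvec"],m["tvec"],m["camera_matrix"],None)[0].reshape(-1,2)
        return map_coordinates(g,[p[:,1],p[:,0]],order=1)
    for yaw in np.radians(np.arange(0,180 if a!=b else 90,3)):
      for dx in np.arange(-.014,.015,.002):
        for dy in np.arange(-.014,.015,.002):
          s=(smp(lines(x+dx,y+dy,yaw,-.004,h))-smp(lines(x+dx,y+dy,yaw,.004,h))).reshape(4,30).mean(1)
          best.append((np.clip(s,-50,18).sum(),x+dx,y+dy,np.degrees(yaw)))
    best.sort(reverse=True); print(name,np.round(best[:5],3).tolist())
    B=best[0]; o=ortho(im,"top",h,x-.065,x+.065,y-.065,y+.065,2500)
    o=cv2.convertScaleAbs(o,alpha=2,beta=-180)
    P=lines(B[1],B[2],np.radians(B[3]),0,h)
    o2=o.copy()
    for q in P: cv2.circle(o2,(int((y+.065-q[1])*2500),int((x+.065-q[0])*2500)),1,(0,0,255),-1)
    return np.hstack([o,o2])
a=fit("ocart",.627,.006,.045,.07,.055); b=fit("scart",.428,.389,.05,.05,.05)
cv2.imwrite("pics/tiles.png",cv2.resize(np.vstack([a,b]),(600,600)))
E
```

```text
ocart [[43.021, 0.625, 0.004, 126.0], [42.762, 0.625, 0.004, 123.0], [42.124, 0.625, 0.004, 129.0], [42.055, 0.625, 0.006, 123.0], [41.991, 0.625, 0.006, 126.0]]
scart [[47.588, 0.424, 0.391, 54.0], [47.569, 0.422, 0.389, 63.0], [47.525, 0.424, 0.391, 57.0], [47.342, 0.422, 0.389, 60.0], [47.101, 0.424, 0.389, 57.0]]
```

View pics/tiles.png

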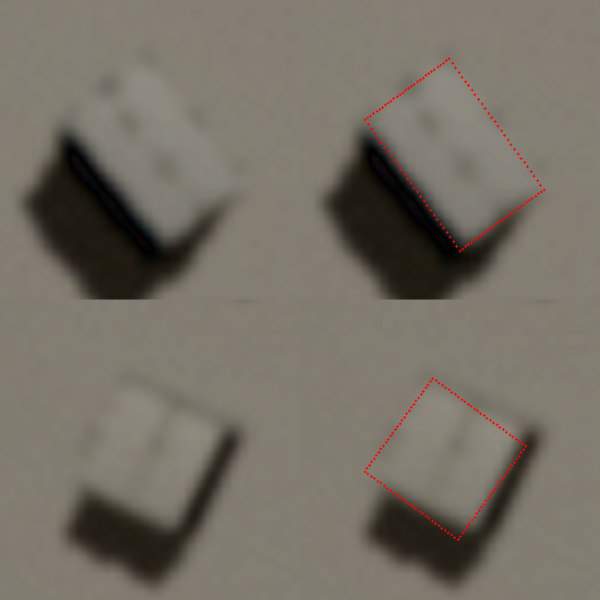

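>>> step_arm:
  twist:
    - [0,0,0.038]
    - [0,0,0.038]
    - [0,0,0]
    - [0,0,0]
    - [0,0,0]
  travel:
    - [0,0,0]
    - [0,0,0]
    - [0.13,0,0]
    - [0.13,0,0]
    - [0.13,0,0]
  gripper: [1,1,1,1,1]

```text
time_s: 1.42
position: [0.2662, -0.6072, 0.2317]
tool_rot: [1.0, -0.001, 0.0, 0.0]
contact_force: [0.2, -0.8, 0.6]
opening: 0.0857
finger_force: 0.0
```

The contrast crops show the oblong carton's long edge at about 38° yaw, and the square carton's sides at about 62° (mod 90). Moving on to the stain bottle.

>>> step_arm:
  twist:
    - [0,0,0]
    - [0,0,0]
    - [0,0,0]
    - [0,0,0]
    - [0,0,0]
  travel:
    - [0.055,-0.112,0.03]
    - [0.055,-0.112,0.03]
    - [0.055,-0.112,0.03]
    - [0.055,-0.112,0.03]
    - [0.055,-0.112,0.03]
  gripper: [1,1,1,1,1]

```text
time_s: 1.83
position: [0.3483, -0.4373, 0.186]
tool_rot: [1.0, 0.0, 0.0, 0.0]
contact_force: [0.5, 0.2, -0.0]
opening: 0.0855
finger_force: 0.0
```

>>> step_arm:
  twist:
    - [0,0,0]
    - [0,0,0]
    - [0,0,0]
    - [0,0,0]
    - [0,0,0]
  travel:
    - [0.055,-0.112,0.03]
    - [0.055,-0.112,0.03]
    - [0.055,-0.112,0.03]
    - [0.055,-0.112,0.03]
    - [0,0,0]
  gripper: [1,1,1,1,1]

```text
time_s: 2.25
position: [0.4169, -0.2963, 0.149]
tool_rot: [1.0, 0.005, 0.0, -0.002]
contact_force: [-0.1, 0.1, -0.7]
opening: 0.0853
finger_force: 0.0
```

>>> step_arm:
  twist:
    - [0,0,0]
    - [0,0,0]
    - [0,0,0]
    - [0,0,0]
    - [0,0,0]
  travel:
    - [-0.003,0.029,0]
    - [0,0,0.1]
    - [0,0,0.12]
    - [0,0,0.1]
    - [0,0,0.05]
  gripper: [1,1,1,1,1]

```text
time_s: 2.67
position: [0.4108, -0.3139, 0.0365]
tool_rot: [1.0, -0.0, -0.001, -0.0]
contact_force: [-0.5, 0.6, -1.6]
opening: 0.0852
finger_force: 0.0
```

```bash
python3 - <<'E'
from h import *
s=r.read_state();print(s["position"],s["contact_force"])
for c in("scene","top"):
    im=r.camera(c)
    if c=="scene": cv2.imwrite("pics/s1.png",cv2.resize(im[190:330,310:480],None,fx=4,fy=4,interpolation=2))
    print(c,[(np.round(d["xyz"],3),round(d["conf"],2)) for d in r.place_of(c,"stain_bottle")])
E
```

```text
[ 0.41080092 -0.31392192  0.03645639] [-0.47789181  0.61488318 -1.59568582]
scene [(array([ 0.417, -0.304, -0.001]), 0.73)]
top []
```

View pics/s1.png

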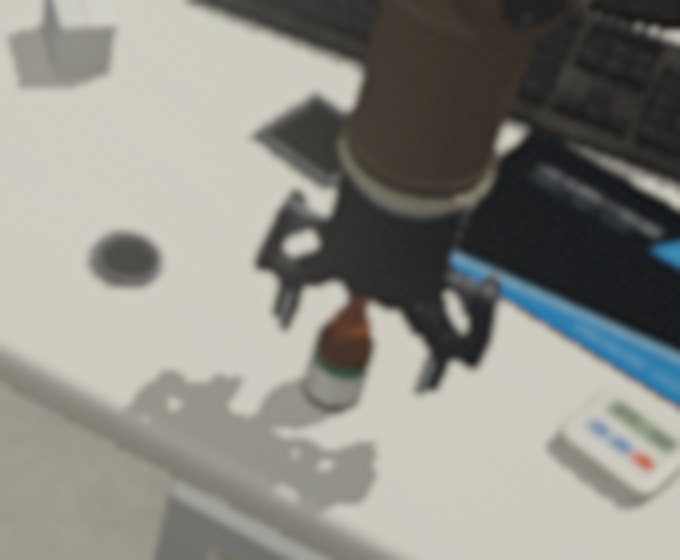

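The crop shows the bottle (340,360) upright between the open fingers, a bit nearer the left finger. Trimming the position.

>>> step_arm:
  twist:
    - [0,0,0]
    - [0,0,0]
    - [0,0,0]
  travel:
    - [0.017,-0.03,0]
    - [0,0,0]
    - [0,0,0]
  gripper: [1,1,1]

```text
time_s: 3.12
position: [0.4192, -0.3039, 0.0406]
tool_rot: [1.0, 0.001, 0.001, 0.0]
contact_force: [-0.2, -0.6, 1.4]
opening: 0.0856
finger_force: 0.0
```

>>> step_arm:
  twist:
    - [0,0,0]
    - [0,0,0]
    - [0,0,0]
    - [0,0,0]
    - [0,0,0]
  travel:
    - [-0.007,0,0.02]
    - [0,0,0.024]
    - [0,0,0]
    - [0,0,0]
    - [0,0,0]
  gripper: [1,1,0,0,0]
  force: 40

```text
time_s: 3.53
position: [0.4155, -0.3042, 0.0259]
tool_rot: [1.0, 0.0, -0.0, -0.0]
contact_force: [-0.1, -0.8, 0.1]
opening: 0.0515
finger_force: 0.0
```

>>> step_arm:
  twist:
    - [0,0,0]
    - [0,0,0]
    - [0,0,0]
    - [0,0,0]
  travel:
    - [0,0,0]
    - [0,0,0]
    - [0,0,0]
    - [0,0,0]
  gripper: [0,0,0,0]

```text
time_s: 3.87
position: [0.4158, -0.3044, 0.0263]
tool_rot: [1.0, 0.0, 0.0, 0.0]
contact_force: [-1.1, -1.1, 4.2]
opening: 0.037
finger_force: 39.8
```

>>> step_arm:
  twist:
    - [0,0,0]
    - [0,0,0]
    - [0,0,0]
    - [0,0,0]
    - [0,0,0]
  travel:
    - [0,0,-0.05]
    - [0,0,-0.1]
    - [0,0,-0.1]
    - [0.01,-0.02,-0.05]
    - [0.026,-0.055,0]
  gripper: [0,0,0,0,0]

```text
time_s: 4.28
position: [0.4273, -0.2849, 0.1196]
tool_rot: [1.0, -0.002, 0.002, 0.002]
contact_force: [0.2, 0.0, -0.8]
opening: 0.0366
finger_force: 40.2
```

>>> step_arm:
  twist:
    - [0,0,0]
    - [0,0,0]
    - [0,0,0]
    - [0,0,0]
    - [0,0,0]
  travel:
    - [0.052,-0.11,0]
    - [0.052,-0.11,0]
    - [0.052,-0.11,0]
    - [0.052,-0.11,0]
    - [0.052,-0.11,0]
  gripper: [0,0,0,0,0]

```text
time_s: 4.7
position: [0.5047, -0.1149, 0.1161]
tool_rot: [1.0, 0.0, 0.0, -0.0]
contact_force: [0.5, 0.2, -1.1]
opening: 0.0365
finger_force: 40.2
```

>>> step_arm:
  twist:
    - [0,0,0]
    - [0,0,0]
    - [0,0,0]
    - [0,0,0]
    - [0,0,0]
  travel:
    - [0.052,-0.11,0]
    - [0.052,-0.11,0]
    - [0.052,-0.11,0]
    - [0.052,-0.11,0]
    - [0.052,-0.11,0]
  gripper: [0,0,0,0,0]

```text
time_s: 5.12
position: [0.5825, 0.0503, 0.1159]
tool_rot: [1.0, 0.001, -0.0, 0.0]
contact_force: [0.3, -0.8, -0.3]
opening: 0.0367
finger_force: 40.2
```

>>> step_arm:
  twist:
    - [0,0,0]
    - [0,0,0]
    - [0,0,0]
    - [0,0,0]
    - [0,0,0]
  travel:
    - [0.052,-0.11,0]
    - [0.052,-0.11,0]
    - [0.052,-0.11,0]
    - [0.026,-0.055,0]
    - [0,0,0]
  gripper: [0,0,0,0,0]

```text
time_s: 5.53
position: [0.6371, 0.1708, 0.1156]
tool_rot: [1.0, 0.004, 0.0, -0.002]
contact_force: [-0.0, 0.9, -1.2]
opening: 0.0364
finger_force: 40.2
```

>>> step_arm:
  twist:
    - [0,0,0]
    - [0,0,0]
    - [0,0,0]
    - [0,0,0]
    - [0,0,0]
  travel:
    - [0.03,-0.048,0.03]
    - [0,0,0.08]
    - [0,0,0.08]
    - [0,0,0.03]
    - [0,0,0]
  gripper: [0,0,0,0,0]

```text
time_s: 5.95
position: [0.6435, 0.177, 0.0473]
tool_rot: [1.0, 0.0, -0.003, 0.001]
contact_force: [-0.9, 0.4, -0.1]
opening: 0.0366
finger_force: 40.2
```

>>> step_arm:
  twist:
    - [0,0,0]
  travel:
    - [0,0,0]
  gripper: [0]

```text
time_s: 6.03
position: [0.6454, 0.1777, 0.0501]
tool_rot: [1.0, 0.0, -0.0, 0.0]
contact_force: [-0.2, 0.0, -0.9]
opening: 0.0369
finger_force: 40.2
```

```bash
python3 - <<'E'
from h import *
im=r.camera("scene"); cv2.imwrite("pics/s2.png",cv2.resize(im[120:240,230:380],None,fx=4,fy=4,interpolation=2))
for q in ("stain_bottle","large_dish"): print(q,[(np.round(d["xyz"],3),round(d["conf"],2)) for d in r.place_of("scene",q)])
E
```

```text
stain_bottle [(array([0.647, 0.177, 0.022]), 0.44)]
large_dish [(array([ 0.646,  0.182, -0.003]), 0.67)]
```

View pics/s2.png

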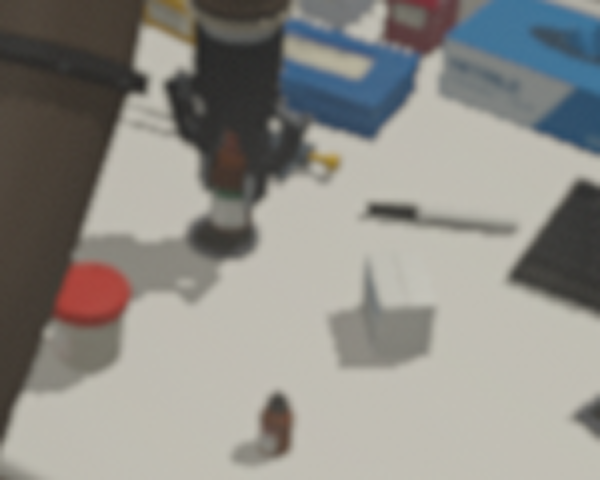

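The bottle (230,190) hangs upright over the large dish (222,237). Lowering it.

>>> step_arm:
  twist:
    - [0,0,0]
    - [0,0,0]
    - [0,0,0]
    - [0,0,0]
    - [0,0,0]
  travel:
    - [0,-0.02,0.01]
    - [0,0,0.025]
    - [0,0,0.02]
    - [0,0,0.01]
    - [0,0,0]
  gripper: [0,0,0,0,0]

```text
time_s: 6.6
position: [0.6453, 0.1844, 0.0298]
tool_rot: [1.0, 0.001, -0.0, 0.0]
contact_force: [1.0, 0.4, -0.3]
opening: 0.0367
finger_force: 40.2
```

>>> step_arm:
  twist:
    - [0,0,0]
  travel:
    - [0,0,0]
  gripper: [0]

```text
time_s: 6.68
position: [0.6454, 0.1843, 0.0301]
tool_rot: [1.0, 0.0, -0.0, 0.0]
contact_force: [-0.6, -0.2, -0.5]
opening: 0.0369
finger_force: 40.2
```

>>> step_arm:
  twist:
    - [0,0,0]
    - [0,0,0]
    - [0,0,0]
    - [0,0,0]
    - [0,0,0]
  travel:
    - [0,0,0.003]
    - [0,0,0]
    - [0,0,0]
    - [0,0,0]
    - [0,0,0]
  gripper: [0,0.6,0.8,1,1]

```text
time_s: 7.1
position: [0.6458, 0.1844, 0.0298]
tool_rot: [1.0, 0.0, 0.0, -0.0]
contact_force: [-0.6, -0.1, -0.7]
opening: 0.083
finger_force: 0.0
```

>>> step_arm:
  twist:
    - [0,0,0]
    - [0,0,0]
    - [0,0,0]
    - [0,0,0]
    - [0,0,0]
  travel:
    - [0,0,0]
    - [0,0,-0.05]
    - [0,0,-0.12]
    - [0,0,-0.12]
    - [0,0,-0.12]
  gripper: [1,1,1,1,1]

```text
time_s: 7.52
position: [0.6452, 0.1843, 0.1539]
tool_rot: [1.0, 0.0, -0.001, 0.0]
contact_force: [0.8, 0.8, -0.6]
opening: 0.0855
finger_force: 0.0
```

>>> step_arm:
  twist:
    - [0,0,0]
    - [0,0,0]
    - [0,0,0]
    - [0,0,0]
    - [0,0,0]
  travel:
    - [-0.093,0.083,0]
    - [-0.093,0.083,0]
    - [-0.093,0.083,0]
    - [-0.093,0.083,0]
    - [-0.093,0.083,0.05]
  gripper: [1,1,1,1,1]

```text
time_s: 7.93
position: [0.5066, 0.0592, 0.1399]
tool_rot: [1.0, 0.001, 0.002, -0.0]
contact_force: [0.0, 1.0, -0.3]
opening: 0.0854
finger_force: 0.0
```

>>> step_arm:
  twist:
    - [0,0,0]
    - [0,0,0]
    - [0,0,0]
    - [0,0,0]
    - [0,0,0]
  travel:
    - [-0.093,0.083,0.05]
    - [-0.093,0.083,0.05]
    - [0,0,0.05]
    - [0,0,0]
    - [0,0,0]
  gripper: [1,1,1,1,1]

```text
time_s: 8.35
position: [0.4508, 0.01, 0.0929]
tool_rot: [1.0, 0.0, -0.0, -0.0]
contact_force: [0.3, 0.8, 1.5]
opening: 0.0855
finger_force: 0.0
```

```bash
python3 - <<'E'
from h import *
im=r.camera("scene"); cv2.imwrite("pics/s3.png",cv2.resize(im[120:280,230:430],None,fx=4,fy=3.75,interpolation=2))
for q in ("stain_bottle","small_bottle"): print(q,[(np.round(d["xyz"],3),round(d["conf"],2)) for d in r.place_of("scene",q)])
E
```

```text
stain_bottle [(array([0.646, 0.187, 0.005]), 0.51)]
small_bottle [(array([0.446, 0.01 , 0.001]), 0.5), (array([ 0.626,  0.002, -0.005]), 0.19)]
```

View pics/s3.png

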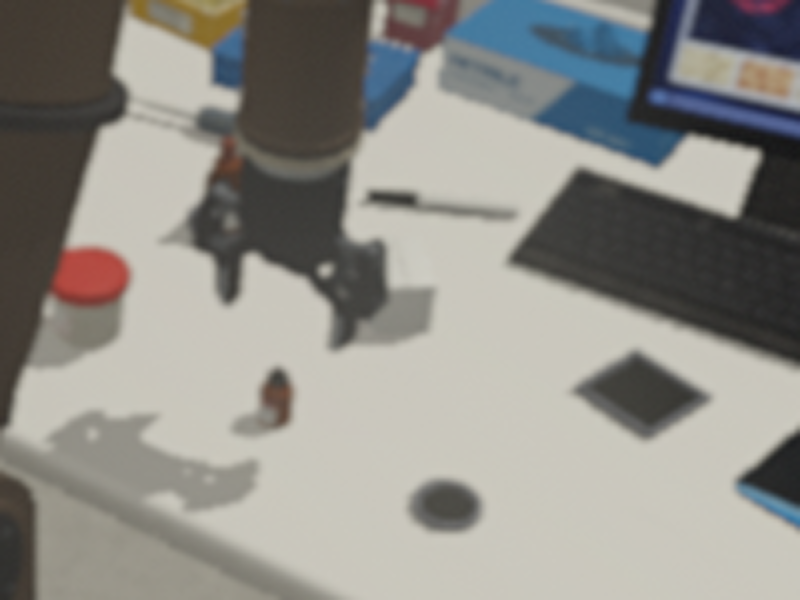

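The stain bottle (230,160) stands in its dish, partly hidden. The gripper is over the small bottle (277,400). Descending and gripping.

>>> step_arm:
  twist:
    - [0,0,0]
    - [0,0,0]
    - [0,0,0]
    - [0,0,0]
    - [0,0,0]
  travel:
    - [-0.005,0,0.08]
    - [0,0,0.09]
    - [0,0,0.07]
    - [0,0,0.04]
    - [0,0,0]
  gripper: [1,1,1,1,0]

```text
time_s: 8.92
position: [0.4488, 0.0107, 0.0071]
tool_rot: [1.0, 0.001, -0.001, 0.0]
contact_force: [-0.5, 0.7, -0.3]
opening: 0.076
finger_force: 0.0
```

>>> step_arm:
  twist:
    - [0,0,0]
    - [0,0,0]
    - [0,0,0]
    - [0,0,0]
    - [0,0,0]
  travel:
    - [0,0,0]
    - [0,0,0]
    - [0,0,0]
    - [0,0,0]
    - [0,0,0]
  gripper: [0,0,0,0,0]

```text
time_s: 9.33
position: [0.45, 0.0102, 0.0098]
tool_rot: [1.0, 0.001, 0.001, -0.0]
contact_force: [-0.7, 1.1, 7.2]
opening: 0.0257
finger_force: 38.8
```

>>> step_arm:
  twist:
    - [0,0,0]
    - [0,0,0]
    - [0,0,0]
  travel:
    - [0,0,0]
    - [0,0,0]
    - [0,0,0]
  gripper: [0,0,0]

```text
time_s: 9.58
position: [0.45, 0.0102, 0.0098]
tool_rot: [1.0, 0.001, 0.001, -0.0]
contact_force: [-1.5, 0.9, 8.3]
opening: 0.0255
finger_force: 38.8
```

>>> step_arm:
  twist:
    - [0,0,0]
    - [0,0,0]
    - [0,0,0]
    - [0,0,0]
    - [0,0,0]
  travel:
    - [0,0,-0.05]
    - [0,0,-0.1]
    - [0,0.04,-0.05]
    - [-0.01,0.09,0]
    - [-0.01,0.12,0]
  gripper: [0,0,0,0,0]

```text
time_s: 10.0
position: [0.4448, -0.0636, 0.0706]
tool_rot: [1.0, 0.003, 0.002, -0.0]
contact_force: [1.0, 0.0, -0.8]
opening: 0.0253
finger_force: 39.7
```

>>> step_arm:
  twist:
    - [0,0,0]
    - [0,0,0]
    - [0,0,0]
    - [0,0,0]
    - [0,0,0]
  travel:
    - [-0.01,0.12,0]
    - [0,0.09,0]
    - [0,0.056,0]
    - [0,0,0]
    - [0,0,0]
  gripper: [0,0,0,0,0]

```text
time_s: 10.42
position: [0.4402, -0.1458, 0.0692]
tool_rot: [1.0, -0.001, 0.0, 0.0]
contact_force: [0.1, 0.3, -1.0]
opening: 0.0254
finger_force: 39.7
```

```bash
python3 - <<'E'
from h import *
im=r.camera("scene"); cv2.imwrite("pics/s4.png",cv2.resize(im[170:290,280:430],None,fx=4,fy=4,interpolation=2))
for q in ("small_bottle","small_dish"): print(q,[(np.round(d["xyz"],3),round(d["conf"],2)) for d in r.place_of("scene",q)])
E
```

```text
small_bottle [(array([ 0.438, -0.144,  0.06 ]), 0.42)]
small_dish [(array([ 0.441, -0.145, -0.001]), 0.54)]
```

View pics/s4.png

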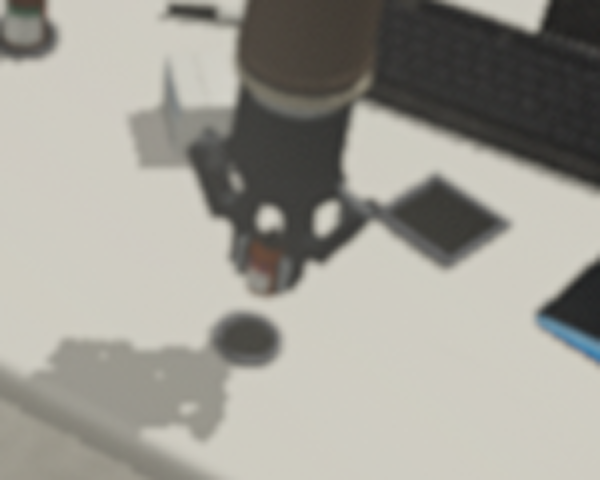

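The small bottle (264,268) is held upright above the small dish (246,338). Lowering it.

>>> step_arm:
  twist:
    - [0,0,0]
    - [0,0,0]
    - [0,0,0]
    - [0,0,0]
    - [0,0,0]
  travel:
    - [0.003,0,0.06]
    - [0,0,0.06]
    - [0,0,0.04]
    - [0,0,0.02]
    - [0,0,0]
  gripper: [0,0,0,0,0]

```text
time_s: 10.98
position: [0.4406, -0.1436, 0.0138]
tool_rot: [1.0, 0.001, -0.001, -0.0]
contact_force: [0.5, 0.1, -0.4]
opening: 0.0252
finger_force: 39.7
```

>>> step_arm:
  twist:
    - [0,0,0]
  travel:
    - [0,0,0]
  gripper: [0]

```text
time_s: 11.07
position: [0.4412, -0.1442, 0.0149]
tool_rot: [1.0, 0.001, -0.0, -0.0]
contact_force: [0.5, 0.1, 1.2]
opening: 0.0253
finger_force: 39.7
```

>>> step_arm:
  twist:
    - [0,0,0]
    - [0,0,0]
    - [0,0,0]
    - [0,0,0]
    - [0,0,0]
  travel:
    - [0,0,0.007]
    - [0,0,0]
    - [0,0,0]
    - [0,0,0]
    - [0,0,0]
  gripper: [0,0,0.5,0.8,1]

```text
time_s: 11.48
position: [0.4413, -0.145, 0.0129]
tool_rot: [1.0, 0.0, 0.0, 0.0]
contact_force: [0.3, -0.1, 1.0]
opening: 0.0606
finger_force: 0.0
```

>>> step_arm:
  twist:
    - [0,0,0]
    - [0,0,0]
    - [0,0,0]
    - [0,0,0]
    - [0,0,0]
  travel:
    - [0,0,0]
    - [0,0,0]
    - [0,0,-0.05]
    - [0,0,-0.13]
    - [0,0,-0.13]
  gripper: [1,1,1,1,1]

```text
time_s: 11.9
position: [0.4396, -0.1445, 0.1057]
tool_rot: [1.0, 0.001, -0.002, -0.001]
contact_force: [0.7, 0.6, 0.3]
opening: 0.0858
finger_force: 0.0
```

>>> step_arm:
  twist:
    - [0,0,0]
    - [0,0,0]
    - [0,0,0]
    - [0,0,0]
    - [0,0,0]
  travel:
    - [0.089,-0.071,-0.04]
    - [0.089,-0.071,0]
    - [0.089,-0.071,0]
    - [0.089,-0.071,0]
    - [0.089,-0.071,0]
  gripper: [1,1,1,1,1]

```text
time_s: 12.32
position: [0.5755, -0.0372, 0.1178]
tool_rot: [1.0, 0.0, 0.0, 0.0]
contact_force: [0.5, -0.8, 0.4]
opening: 0.0852
finger_force: 0.0
```

>>> step_arm:
  twist:
    - [0,0,0]
    - [0,0,0]
    - [0,0,-0.035]
    - [0,0,-0.035]
    - [0,0,-0.035]
  travel:
    - [0.089,-0.071,0]
    - [0.089,-0.071,0]
    - [0,0,0]
    - [0,0,0]
    - [0,0,0]
  gripper: [1,1,1,1,1]

```text
time_s: 12.73
position: [0.6279, 0.0052, 0.1171]
tool_rot: [0.986, 0.168, -0.0, -0.0]
contact_force: [-0.7, -0.9, 0.0]
opening: 0.0856
finger_force: 0.0
```

>>> step_arm:
  twist:
    - [0,0,-0.035]
    - [0,0,-0.035]
    - [0,0,-0.035]
    - [0,0,0]
    - [0,0,0]
  travel:
    - [0,0,0]
    - [0,0,0]
    - [0,0,0]
    - [0,0,0]
    - [0,0,0]
  gripper: [1,1,1,1,1]

```text
time_s: 13.15
position: [0.6276, 0.0042, 0.1174]
tool_rot: [0.947, 0.323, -0.0, -0.0]
contact_force: [-0.1, 0.1, -0.9]
opening: 0.0854
finger_force: 0.0
```

```bash
python3 - <<'E'
from h import *
s=r.read_state();q=s["tool_rot"];print("yaw",2*np.degrees(np.arctan2(q[1],q[0])),s["position"])
im=r.camera("scene"); cv2.imwrite("pics/s5.png",cv2.resize(im[110:270,240:440],None,fx=4,fy=3.75,interpolation=2))
for n in ("small_bottle","oblong_carton"): print(n,[(np.round(d["xyz"],3),round(d["conf"],2)) for d in r.place_of("scene",n)])
E
```

```text
yaw 37.64195310759817 [0.62763621 0.00422065 0.11738196]
small_bottle [(array([ 0.439, -0.144,  0.002]), 0.58)]
oblong_carton [(array([ 0.626, -0.002, -0.001]), 0.8), (array([0.429, 0.387, 0.001]), 0.28)]
```

View pics/s5.png

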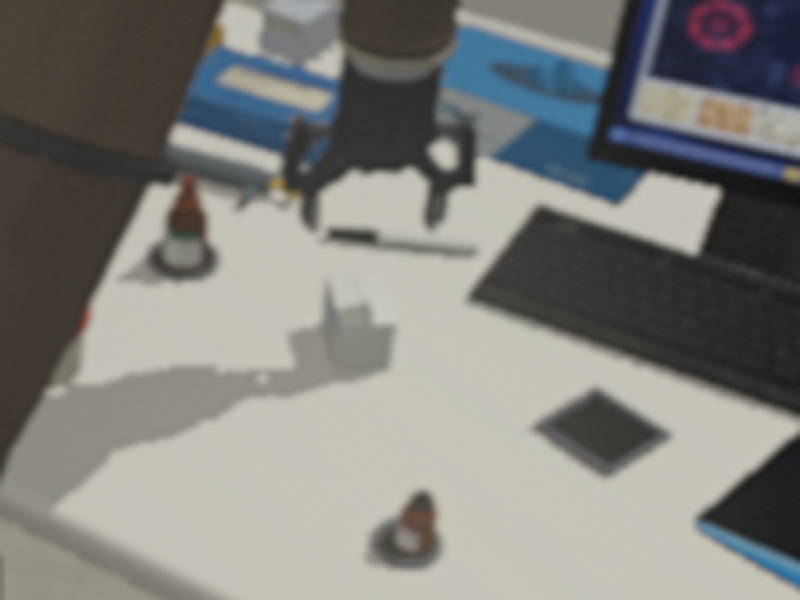

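```bash
python3 - <<'E'
from h import *
m=r.camera_model("scene")
P=np.array([[.440,-.144,.003],[.440,-.144,.037],[.440,-.144,.062],[.626,.004,.055]])
p=cv2.projectPoints(P,m["rvec"],m["tvec"],m["camera_matrix"],None)[0].reshape(-1,2)
print((p-[240,110])*[4,3.75])
E
```

```text
[[404.70522197 544.2048429 ]
 [410.34989187 513.57993288]
 [414.62843017 490.36691014]
 [354.20632314 297.02604728]]
```

>>> step_arm:
  twist:
    - [0,0,0]
    - [0,0,0]
    - [0,0,0]
    - [0,0,0]
    - [0,0,0]
  travel:
    - [0,0,0.08]
    - [0,0,0.11]
    - [0,0,0.08]
    - [0,0,0.055]
    - [0,0,0.03]
  gripper: [1,1,1,1,1]

```text
time_s: 13.72
position: [0.6264, 0.0043, 0.0087]
tool_rot: [0.946, 0.324, -0.002, -0.0]
contact_force: [-0.4, -0.7, -0.2]
opening: 0.0854
finger_force: 0.0
```

>>> step_arm:
  twist:
    - [0,0,0]
    - [0,0,0]
    - [0,0,0]
    - [0,0,0]
    - [0,0,0]
  travel:
    - [0,0,0]
    - [0,0,0]
    - [0,0,0]
    - [0,0,0]
    - [0,0,0]
  gripper: [1,0,0,0,0]

```text
time_s: 14.13
position: [0.6289, 0.0045, 0.0127]
tool_rot: [0.946, 0.324, 0.001, 0.0]
contact_force: [1.4, -0.6, 0.9]
opening: 0.0448
finger_force: 40.7
```

>>> step_arm:
  twist:
    - [0,0,0]
    - [0,0,0]
    - [0,0,0]
  travel:
    - [0,0,0]
    - [0,0,0]
    - [0,0,0]
  gripper: [0,0,0]

```text
time_s: 14.38
position: [0.6289, 0.0045, 0.0127]
tool_rot: [0.946, 0.324, 0.001, 0.0]
contact_force: [-0.3, 0.3, 6.4]
opening: 0.0444
finger_force: 41.4
```

>>> step_arm:
  twist:
    - [0,0,0]
    - [0,0,0]
    - [0,0,0]
    - [0,0,0]
    - [0,0,0]
  travel:
    - [0,0,-0.05]
    - [0,0,-0.1]
    - [0,0,-0.13]
    - [0,0,-0.13]
    - [0,0,-0.09]
  gripper: [0,0,0,0,0]

```text
time_s: 14.8
position: [0.6288, 0.0046, 0.1652]
tool_rot: [0.946, 0.324, 0.002, 0.0]
contact_force: [1.3, -0.5, -1.3]
opening: 0.0446
finger_force: 40.9
```

>>> step_arm:
  twist:
    - [0,0,0.0354]
    - [0,0,0.0354]
    - [0,0,0.0354]
    - [0,0,0.0354]
    - [0,0,0.0354]
  travel:
    - [0,0,0]
    - [0,0,0]
    - [0,0,0]
    - [0,0,0]
    - [0,0,0]
  gripper: [0,0,0,0,0]

```text
time_s: 15.22
position: [0.6277, 0.0044, 0.1616]
tool_rot: [0.999, 0.049, 0.0, -0.0]
contact_force: [0.5, -0.3, -0.8]
opening: 0.0449
finger_force: 41.0
```

>>> step_arm:
  twist:
    - [0,0,0.0354]
    - [0,0,0.0354]
    - [0,0,0.0354]
    - [0,0,0.0354]
    - [0,0,0.0354]
  travel:
    - [0,0,0]
    - [0,0,0]
    - [0,0,0]
    - [0,0,0]
    - [0,0,0]
  gripper: [0,0,0,0,0]

```text
time_s: 15.63
position: [0.6277, 0.0044, 0.1615]
tool_rot: [0.974, -0.227, 0.0, -0.0]
contact_force: [-0.7, -0.5, -1.2]
opening: 0.0448
finger_force: 41.0
```

>>> step_arm:
  twist:
    - [0,0,0]
    - [0,0,0]
    - [0,0,0]
    - [0,0,0]
    - [0,0,0]
  travel:
    - [-0.036,-0.048,0]
    - [-0.073,-0.097,0]
    - [-0.073,-0.097,0]
    - [-0.073,-0.097,0]
    - [-0.073,-0.097,0]
  gripper: [0,0,0,0,0]

```text
time_s: 16.05
position: [0.5958, 0.1665, 0.1616]
tool_rot: [0.975, -0.224, 0.0, -0.0]
contact_force: [1.3, 1.1, -0.9]
opening: 0.0446
finger_force: 41.0
```

>>> step_arm:
  twist:
    - [0,0,0]
    - [0,0,0]
    - [0,0,0]
    - [0,0,0]
    - [0,0,0]
  travel:
    - [-0.073,-0.097,0]
    - [-0.073,-0.097,0]
    - [-0.073,-0.097,0]
    - [-0.073,-0.097,0]
    - [-0.073,-0.097,0]
  gripper: [0,0,0,0,0]

```text
time_s: 16.47
position: [0.5607, 0.3454, 0.1616]
tool_rot: [0.975, -0.224, 0.0, -0.0]
contact_force: [0.5, 0.2, -1.4]
opening: 0.0447
finger_force: 41.0
```

>>> step_arm:
  twist:
    - [0,0,0]
    - [0,0,0]
  travel:
    - [-0.036,-0.048,0]
    - [0,0,0]
  gripper: [0,0]

```text
time_s: 16.63
position: [0.5546, 0.3684, 0.1613]
tool_rot: [0.976, -0.22, -0.001, -0.002]
contact_force: [-0.6, 0.9, -0.5]
opening: 0.0447
finger_force: 41.0
```

```bash
python3 - <<'E'
from h import *
s=r.read_state();q=s["tool_rot"];print("yaw",2*np.degrees(np.arctan2(q[1],q[0])),s["position"])
im=r.camera("scene");im2=r.camera("top")
a=cv2.resize(im[200:290,300:400],(400,360),interpolation=2); b=cv2.resize(im2[150:250,180:280],(400,360),interpolation=2)
cv2.imwrite("pics/s6.png",np.hstack([a,b]))
for n in ("small_bottle","oblong_carton","oblong_tray"): print(n,[(np.round(d["xyz"],3),round(d["conf"],2)) for d in r.place_of("scene",n)],[(np.round(d["xyz"],3),round(d["conf"],2)) for d in r.place_of("top",n)])
E
```

```text
yaw -25.415450498753625 [0.55460983 0.36840535 0.16127943]
small_bottle [(array([ 0.443, -0.144,  0.003]), 0.49)] []
oblong_carton [(array([0.55 , 0.365, 0.146]), 0.49)] []
oblong_tray [(array([0.562, 0.364, 0.005]), 0.68), (array([0.49 , 0.536, 0.   ]), 0.53), (array([ 0.424,  0.686, -0.004]), 0.52), (array([0.551, 0.364, 0.147]), 0.21)] [(array([0.428, 0.682, 0.003]), 0.94), (array([0.56 , 0.364, 0.001]), 0.62), (array([0.49 , 0.534, 0.004]), 0.56)]
```

View pics/s6.png

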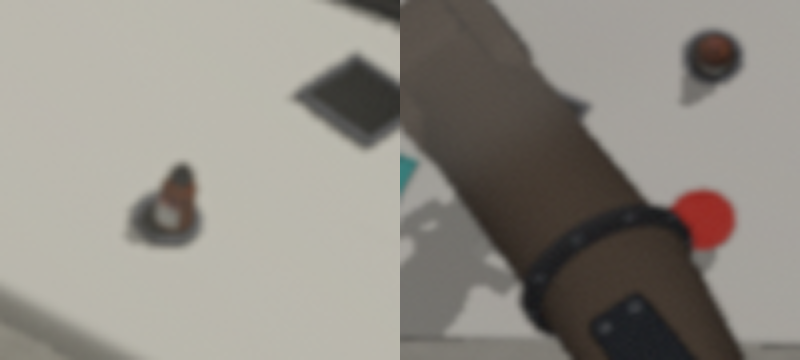

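The small bottle (175,200) is in its dish, with an apparent slight lean to the right that I'll recheck at the end. Lowering the oblong carton over the tray.

>>> step_arm:
  twist:
    - [0,0,0]
    - [0,0,0]
    - [0,0,0]
    - [0,0,0]
    - [0,0,0]
  travel:
    - [0.032,0.008,0.03]
    - [0,0,0.1]
    - [0,0,0.12]
    - [0,0,0.1]
    - [0,0,0.05]
  gripper: [0,0,0,0,0]

```text
time_s: 17.45
position: [0.5642, 0.3523, 0.0364]
tool_rot: [0.975, -0.224, -0.002, 0.002]
contact_force: [-1.1, -0.5, -1.0]
opening: 0.0447
finger_force: 41.0
```

>>> step_arm:
  twist:
    - [0,0,0]
    - [0,0,0]
    - [0,0,0]
  travel:
    - [0,0,0]
    - [0,0,0]
    - [0,0,0]
  gripper: [0,0,0]

```text
time_s: 17.7
position: [0.5667, 0.355, 0.0422]
tool_rot: [0.975, -0.224, 0.001, -0.001]
contact_force: [0.3, -0.2, -0.2]
opening: 0.0449
finger_force: 41.0
```

```bash
python3 - <<'E'
from h import *
s=r.read_state();q=s["tool_rot"];print("yaw",2*np.degrees(np.arctan2(q[1],q[0])),s["position"])
im=r.camera("scene");im2=r.camera("top")
a=cv2.resize(im[120:220,150:250],(400,400),interpolation=2); b=cv2.resize(im2[150:250,170:270],(400,400),interpolation=2)
cv2.imwrite("pics/s7.png",np.hstack([a,b]))
E
```

```text
yaw -25.905056733344125 [0.56669956 0.35501198 0.04219718]
```

View pics/s7.png

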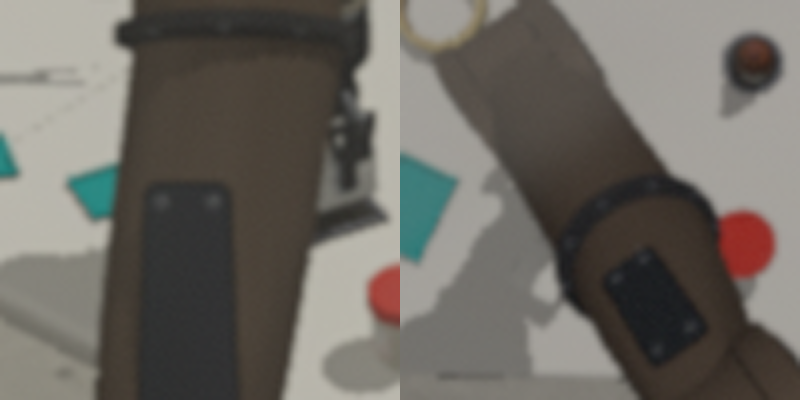

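The arm mostly hides the carton, but the scene view shows it just above the tray's right edge (345,215). I'll finish on pose numbers, trimming first.

>>> step_arm:
  twist:
    - [0,0,0]
    - [0,0,0]
    - [0,0,0]
    - [0,0,0]
    - [0,0,0]
  travel:
    - [-0.024,-0.014,0]
    - [0,0,0]
    - [0,0,0]
    - [0,0,0.03]
    - [0,0,0.03]
  gripper: [0,0,0,0,0]

```text
time_s: 18.22
position: [0.5612, 0.3623, 0.0231]
tool_rot: [0.975, -0.224, 0.001, -0.0]
contact_force: [0.1, 0.6, -1.2]
opening: 0.0446
finger_force: 41.0
```

>>> step_arm:
  twist:
    - [0,0,0]
    - [0,0,0]
    - [0,0,0]
    - [0,0,0]
  travel:
    - [0,0,0.02]
    - [0,0,0]
    - [0,0,0]
    - [0,0,0]
  gripper: [0,0,0,0]

```text
time_s: 18.55
position: [0.5606, 0.3616, 0.0164]
tool_rot: [0.975, -0.224, -0.0, 0.0]
contact_force: [-0.1, 0.1, -0.8]
opening: 0.0448
finger_force: 40.9
```

>>> step_arm:
  twist:
    - [0,0,0]
    - [0,0,0]
    - [0,0,0]
    - [0,0,0]
    - [0,0,0]
  travel:
    - [0,0,0.003]
    - [0,0,0]
    - [0,0,0]
    - [0,0,0]
    - [0,0,0]
  gripper: [0,0,0.7,1,1]

```text
time_s: 18.97
position: [0.5609, 0.3621, 0.0164]
tool_rot: [0.975, -0.224, 0.0, -0.0]
contact_force: [-1.1, 0.0, -0.1]
opening: 0.0784
finger_force: 0.0
```

>>> step_arm:
  twist:
    - [0,0,0]
    - [0,0,0]
    - [0,0,0]
    - [0,0,0]
    - [0,0,0]
  travel:
    - [0,0,0]
    - [0,0,-0.05]
    - [0,0,-0.1]
    - [0,0,-0.13]
    - [0,0,-0.13]
  gripper: [1,1,1,1,1]

```text
time_s: 19.38
position: [0.5601, 0.3615, 0.1399]
tool_rot: [0.975, -0.224, -0.001, 0.001]
contact_force: [1.4, 0.3, 0.1]
opening: 0.0851
finger_force: 0.0
```

>>> step_arm:
  twist:
    - [0,0,0]
    - [0,0,0]
    - [0,0,0]
    - [0,0,0]
    - [0,0,0.011]
  travel:
    - [-0.11,0.027,0]
    - [-0.11,0.027,0]
    - [-0.11,0.027,0]
    - [-0.11,0.027,0]
    - [0,0,0]
  gripper: [1,1,1,1,1]

```text
time_s: 19.8
position: [0.4202, 0.3934, 0.139]
tool_rot: [0.972, -0.237, -0.003, -0.0]
contact_force: [0.6, 0.4, -0.6]
opening: 0.0853
finger_force: 0.0
```

>>> step_arm:
  twist:
    - [0,0,0]
    - [0,0,0]
  travel:
    - [0,0,0]
    - [0,0,0]
  gripper: [1,1]

```text
time_s: 19.97
position: [0.428, 0.3908, 0.1396]
tool_rot: [0.971, -0.24, 0.001, -0.0]
contact_force: [-0.2, 0.5, -0.5]
opening: 0.0855
finger_force: 0.0
```

```bash
python3 - <<'E'
from h import *
s=r.read_state();q=s["tool_rot"];print("yaw",2*np.degrees(np.arctan2(q[1],q[0])),s["position"])
im=r.camera("scene");im2=r.camera("top")
a=cv2.resize(im[120:220,150:250],(400,400),interpolation=2); b=cv2.resize(im2[150:250,170:270],(400,400),interpolation=2)
cv2.imwrite("pics/s8.png",np.hstack([a,b]))
for n in ("square_carton","oblong_carton","specimen_cup"): print(n,[(np.round(d["xyz"],3),round(d["conf"],2)) for d in r.place_of("scene",n)],[(np.round(d["xyz"],3),round(d["conf"],2)) for d in r.place_of("top",n)])
E
```

```text
yaw -27.74171503548541 [0.42798197 0.39079307 0.13955821]
square_carton [] [(array([0.429, 0.388, 0.001]), 0.63), (array([0.644, 0.184, 0.004]), 0.61)]
oblong_carton [(array([0.558, 0.358, 0.001]), 0.77), (array([ 0.439, -0.142,  0.006]), 0.72)] [(array([0.558, 0.37 , 0.003]), 0.56)]
specimen_cup [(array([ 0.454,  0.192, -0.001]), 0.7), (array([ 0.44 , -0.142,  0.002]), 0.54)] [(array([ 0.454,  0.192, -0.002]), 0.59)]
```

View pics/s8.png

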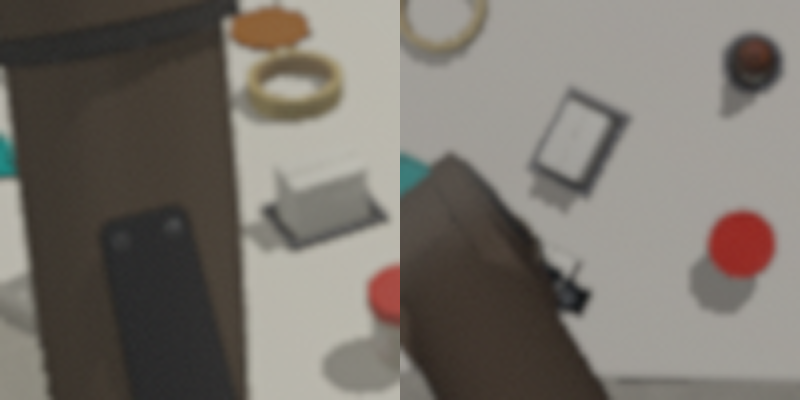

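The oblong carton sits flat and aligned in the grey tray, scene (322,205) and top (578,140), and the cup is unmoved. Now grasping the square carton.

>>> step_arm:
  twist:
    - [0,0,0]
    - [0,0,0]
    - [0,0,0]
    - [0,0,0]
    - [0,0,0]
  travel:
    - [0,0,0.08]
    - [0,0,0.12]
    - [0,0,0.11]
    - [0,0,0.08]
    - [0,0,0.04]
  gripper: [1,1,1,1,1]

```text
time_s: 20.78
position: [0.4267, 0.3889, 0.0071]
tool_rot: [0.971, -0.241, -0.001, 0.002]
contact_force: [0.5, -1.0, 0.2]
opening: 0.0855
finger_force: 0.0
```

>>> step_arm:
  twist:
    - [0,0,0]
    - [0,0,0]
    - [0,0,0]
    - [0,0,0]
    - [0,0,0]
  travel:
    - [0,0,0]
    - [0,0,0]
    - [0,0,0]
    - [0,0,0]
    - [0,0,0]
  gripper: [1,0,0,0,0]

```text
time_s: 21.2
position: [0.4289, 0.3913, 0.012]
tool_rot: [0.971, -0.241, 0.001, -0.001]
contact_force: [0.3, -0.7, 6.8]
opening: 0.0493
finger_force: 42.1
```

>>> step_arm:
  twist:
    - [0,0,0]
    - [0,0,0]
    - [0,0,0]
  travel:
    - [0,0,0]
    - [0,0,0]
    - [0,0,0]
  gripper: [0,0,0]

```text
time_s: 21.45
position: [0.4289, 0.3913, 0.012]
tool_rot: [0.971, -0.241, 0.001, -0.001]
contact_force: [-0.9, -1.0, 6.8]
opening: 0.0497
finger_force: 42.2
```

>>> step_arm:
  twist:
    - [0,0,0]
    - [0,0,0]
    - [0,0,0]
    - [0,0,0]
    - [0,0,0]
  travel:
    - [0,0,-0.05]
    - [0,0,-0.11]
    - [0,0,-0.13]
    - [0,0,-0.13]
    - [0,0,-0.11]
  gripper: [0,0,0,0,0]

```text
time_s: 21.87
position: [0.4282, 0.3906, 0.1727]
tool_rot: [0.971, -0.241, 0.0, -0.001]
contact_force: [0.6, 1.3, -0.9]
opening: 0.0498
finger_force: 41.7
```

>>> step_arm:
  twist:
    - [0,0,-0.031]
    - [0,0,-0.031]
    - [0,0,0]
    - [0,0,0]
    - [0,0,0]
  travel:
    - [0,0,0]
    - [0,0,0]
    - [0.036,0.05,0]
    - [0.073,0.1,0]
    - [0.073,0.1,0]
  gripper: [0,0,0,0,0]

```text
time_s: 22.28
position: [0.4585, 0.3033, 0.1701]
tool_rot: [0.99, -0.143, 0.0, -0.001]
contact_force: [1.1, -0.5, -1.3]
opening: 0.0498
finger_force: 41.6
```

>>> step_arm:
  twist:
    - [0,0,0]
    - [0,0,0]
    - [0,0,0]
    - [0,0,0]
    - [0,0,0]
  travel:
    - [0.073,0.1,0]
    - [0.073,0.1,0]
    - [0.073,0.1,0]
    - [0.073,0.1,0]
    - [0.073,0.1,0]
  gripper: [0,0,0,0,0]

```text
time_s: 22.7
position: [0.521, 0.1261, 0.1703]
tool_rot: [0.989, -0.145, 0.001, -0.001]
contact_force: [0.8, -0.4, -0.3]
opening: 0.0496
finger_force: 41.6
```

>>> step_arm:
  twist:
    - [0,0,0]
    - [0,0,0]
    - [0,0,0]
    - [0,0,0]
    - [0,0,0]
  travel:
    - [0.073,0.1,0]
    - [0.073,0.1,0]
    - [0.073,0.1,0]
    - [0.073,0.1,0]
    - [0.073,0.1,0]
  gripper: [0,0,0,0,0]

```text
time_s: 23.12
position: [0.5828, -0.0491, 0.1703]
tool_rot: [0.989, -0.145, 0.001, -0.0]
contact_force: [0.3, 0.2, -0.4]
opening: 0.0495
finger_force: 41.6
```

>>> step_arm:
  twist:
    - [0,0,0]
    - [0,0,0]
    - [0,0,0]
    - [0,0,0]
    - [0,0,0]
  travel:
    - [0.073,0.1,0]
    - [0.073,0.1,0]
    - [0.073,0.1,0]
    - [0.036,0.05,0]
    - [0,0,0]
  gripper: [0,0,0,0,0]

```text
time_s: 23.53
position: [0.6256, -0.1765, 0.1703]
tool_rot: [0.989, -0.148, 0.001, 0.002]
contact_force: [-0.4, 0.5, 0.6]
opening: 0.0498
finger_force: 41.6
```

>>> step_arm:
  twist:
    - [0,0,0]
    - [0,0,0]
  travel:
    - [0,0,0]
    - [0,0,0]
  gripper: [0,0]

```text
time_s: 23.7
position: [0.6254, -0.1687, 0.1695]
tool_rot: [0.989, -0.145, 0.0, -0.0]
contact_force: [0.3, 1.2, -1.3]
opening: 0.0495
finger_force: 41.6
```

>>> step_arm:
  twist:
    - [0,0,0]
    - [0,0,0]
    - [0,0,0]
    - [0,0,0]
    - [0,0,0]
  travel:
    - [0.038,0.052,0]
    - [0.038,0.053,0.05]
    - [0,0,0.12]
    - [0,0,0.12]
    - [0,0,0.08]
  gripper: [0,0,0,0,0]

```text
time_s: 24.12
position: [0.6373, -0.204, 0.0557]
tool_rot: [0.99, -0.144, -0.001, -0.001]
contact_force: [-0.2, 0.5, -1.4]
opening: 0.0496
finger_force: 41.7
```

>>> step_arm:
  twist:
    - [0,0,0]
    - [0,0,0]
    - [0,0,0]
    - [0,0,0]
  travel:
    - [0,0,0.045]
    - [0,0,0]
    - [0,0,0]
    - [0,0,0]
  gripper: [0,0,0,0]

```text
time_s: 24.45
position: [0.6396, -0.2065, 0.0468]
tool_rot: [0.989, -0.145, 0.001, 0.0]
contact_force: [-0.0, 0.0, -0.0]
opening: 0.0496
finger_force: 41.7
```

```bash
python3 - <<'E'
from h import *
im=r.camera("scene");im2=r.camera("top")
a=cv2.resize(im[175:265,300:400],(444,400),interpolation=2);b=cv2.resize(im2[130:240,300:380],(291,400),interpolation=2)
cv2.imwrite("pics/s9.png",np.hstack([a,b]))
for n in ("square_carton","square_tray","small_bottle"): print(n,[(np.round(d["xyz"],3),round(d["conf"],2)) for d in r.place_of("scene",n)],[(np.round(d["xyz"],3),round(d["conf"],2)) for d in r.place_of("top",n)])
E
```

```text
square_carton [(array([ 0.641, -0.208,  0.035]), 0.78)] [(array([ 0.64 , -0.21 ,  0.036]), 0.63)]
square_tray [(array([ 0.64 , -0.206, -0.003]), 0.73)] []
small_bottle [(array([ 0.437, -0.147,  0.003]), 0.53)] []
```

View pics/s9.png

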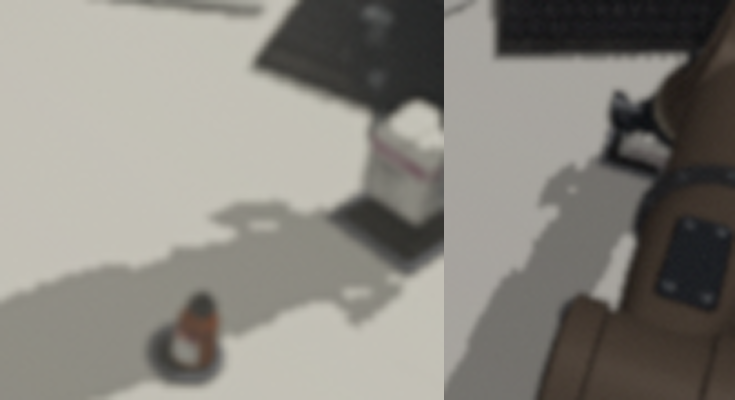

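The square carton (405,165) hangs aligned over its tray. The small bottle (195,335) stands inside its dish. Lowering.

>>> step_arm:
  twist:
    - [0,0,0]
    - [0,0,0]
    - [0,0,0]
    - [0,0,0]
    - [0,0,0]
  travel:
    - [-0.003,0,0.04]
    - [0,0,0.04]
    - [0,0,0.02]
    - [0,0,0]
    - [0,0,0]
  gripper: [0,0,0,0,0]

```text
time_s: 25.27
position: [0.6369, -0.2062, 0.014]
tool_rot: [0.989, -0.145, -0.001, -0.0]
contact_force: [-1.8, 0.0, 6.3]
opening: 0.05
finger_force: 44.3
```

>>> step_arm:
  twist:
    - [0,0,0]
    - [0,0,0]
  travel:
    - [0,0,0]
    - [0,0,0]
  gripper: [0,0]

```text
time_s: 25.43
position: [0.6369, -0.2063, 0.014]
tool_rot: [0.989, -0.145, -0.001, -0.0]
contact_force: [-2.4, -0.2, 6.2]
opening: 0.0493
finger_force: 44.2
```

On the floor. Releasing and retreating.

>>> step_arm:
  twist:
    - [0,0,0]
    - [0,0,0]
    - [0,0,0]
    - [0,0,0]
    - [0,0,0]
  travel:
    - [0,0,0]
    - [0,0,0]
    - [0,0,0]
    - [0,0,0]
    - [0,0,-0.03]
  gripper: [0.7,1,1,1,1]

```text
time_s: 25.85
position: [0.6361, -0.2059, 0.022]
tool_rot: [0.989, -0.145, -0.002, -0.0]
contact_force: [0.3, 0.4, 0.3]
opening: 0.0856
finger_force: 0.0
```

>>> step_arm:
  twist:
    - [0,0,0]
    - [0,0,0]
    - [0,0,0]
    - [0,0,0]
    - [0,0,0]
  travel:
    - [0,0,-0.08]
    - [0,0,-0.13]
    - [0,0,-0.13]
    - [0,0,-0.13]
    - [0,0,0]
  gripper: [1,1,1,1,1]

```text
time_s: 26.27
position: [0.6413, -0.2085, 0.174]
tool_rot: [0.989, -0.145, 0.006, 0.001]
contact_force: [0.0, -0.7, 0.6]
opening: 0.0857
finger_force: 0.0
```

>>> step_arm:
  twist:
    - [0,0,0]
    - [0,0,0]
    - [0,0,0]
    - [0,0,0]
    - [0,0,0]
  travel:
    - [0,0.12,0]
    - [0,0.12,0]
    - [0,0.12,0]
    - [0,0.12,0]
    - [0,0.05,0]
  gripper: [1,1,1,1,1]

```text
time_s: 26.68
position: [0.5884, -0.3651, 0.1656]
tool_rot: [0.989, -0.148, -0.0, 0.002]
contact_force: [-0.5, -1.2, -0.9]
opening: 0.0855
finger_force: 0.0
```

```bash
python3 - <<'E'
from h import *
im=r.camera("scene");im2=r.camera("top")
a=cv2.resize(im[140:260,270:410],(467,400),interpolation=2)
b=cv2.resize(im2[150:240,190:370],(800,400),interpolation=2)[:,:]
c=np.full((600,800,3),0,np.uint8); c[:250]=cv2.resize(b,(800,250)) if 0 else cv2.resize(im2[155:235,190:390],(800,250)); c[250:,:408]=cv2.resize(a,(408,350)); c[250:,420:]=cv2.resize(im[205:265,310:375],(380,350),interpolation=2)
cv2.imwrite("pics/s10.png",c)
for n in "stain_bottle small_bottle oblong_carton square_carton specimen_cup".split(): print(n,[(np.round(d["xyz"],3),round(d["conf"],2)) for d in r.place_of("scene",n)],[(np.round(d["xyz"],3),round(d["conf"],2)) for d in r.place_of("top",n)])
E
```

```text
stain_bottle [(array([0.647, 0.189, 0.001]), 0.63)] [(array([0.644, 0.186, 0.004]), 0.39), (array([ 0.445, -0.146,  0.002]), 0.3)]
small_bottle [(array([ 0.438, -0.144,  0.006]), 0.7)] [(array([ 0.446, -0.147,  0.002]), 0.63)]
oblong_carton [(array([ 0.635, -0.205, -0.   ]), 0.74)] [(array([0.556, 0.366, 0.001]), 0.78)]
square_carton [(array([ 0.644, -0.207,  0.008]), 0.59)] [(array([ 0.638, -0.204,  0.004]), 0.66)]
specimen_cup [(array([ 0.637, -0.207,  0.006]), 0.6)] [(array([ 0.455,  0.191, -0.005]), 0.69)]
```

View pics/s10.png

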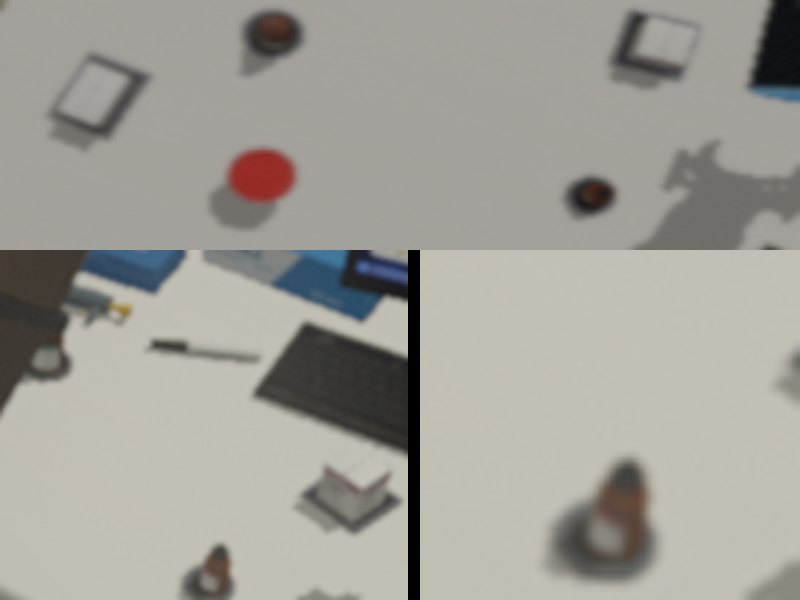

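```bash
python3 - <<'E'
from h import *
m=r.camera_model("scene")
pr=lambda P:cv2.projectPoints(np.array(P,float),m["rvec"],m["tvec"],m["camera_matrix"],None)[0].reshape(-1,2)
def axis(im,x,y,z,n):
    q=pr([[x,y,z+.003],[x,y,z+.055]]); H=z
    c=q.mean(0); X,Y=np.meshgrid(range(512),range(384))
    f=im.astype(float); red=np.clip(f[...,2]-f[...,0]-18,0,60)
    w=red*((abs(X-c[0])<14)&(abs(Y-c[1])<16)); s=w.sum()
    mu=np.array([(w*X).sum(),(w*Y).sum()])/s
    C=np.cov(np.c_[X.ravel(),Y.ravel()].T,aweights=w.ravel()); e=np.linalg.eigh(C)[1][:,1]; e=e*np.sign(e[1])
    d=q[0]-q[1]
    print(n,"vertical proj",np.degrees(np.arctan2(d[0],d[1])).round(1),"axis",np.degrees(np.arctan2(e[0],e[1])).round(1),"centroid off",(mu-c).round(2),"w",s.round())
axis(cv2.imread("pics/raw_scene0.png"),.4495,.010,0,"small before")
axis(r.camera("scene"),.441,-.1445,.003,"small now")
axis(cv2.imread("pics/raw_scene0.png"),.416,-.3045,0,"large before")
E
```

```text
small before vertical proj -4.3 axis 17.4 centroid off [1.55 0.98] w 924.0
small now vertical proj -9.8 axis 22.8 centroid off [2.11 1.21] w 866.0
large before vertical proj -16.7 axis -9.7 centroid off [ 4.83 -8.15] w 2630.0
```

The small bottle's colour centroid sits within 0.6 px of where it sat when standing free, so it is upright. Handing in.

```bash
python3 -c "
from plant import r
print(r.close_job())"
```

```text
the job is handed in; nothing more can be done
None
```

I handed the job in at about 27 s: by the last pictures both bottles stand in their dishes, both cartons sit flat in their trays, and the specimen cup is where it was; no verdict came back.

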